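# Wedge the bench burner tight on its clamping board

### The arm

A 7-joint arm with a two-finger parallel gripper is mounted at the origin on the work surface. World frame = base frame: x ahead of the robot, y to its left, z up, the work surface at z = 0. Lengths are in m, angles in rad, forces in N, time in s.
With the tool pointing down it reaches from about 0.425 to 0.925 m from the base axis. Payload 6.8 kg.
Tool frame: the origin (TCP) lies at the very end of the fingers, on their centre line; the grasp point (between the pads) lies 19 mm behind it (r.grip_depth is the distance from the TCP to the grasp point, in m); z points along the fingers, y is the direction in which the jaws open and shut (so a half turn about z gives the same grasp; the last joint's range is limited). The gripper opens to 85 mm and grips with 20 to 120 N. Pads are 22 mm wide; open, the fingers measure 114 mm over their backs; the gripper's body (76 mm by 85 mm) begins 54 mm behind the grasp point. The pads swing forward as they close: fully open they stand 13 mm farther back than shut.
Start: joints at [1.06, 0.477, 0.022, 1.555, -0.011, 1.109, -0.083], TCP at [0.265, -0.621, 0.231] pointing down, gripper open.
Joint ranges: [-2.96, 2.96], [-0.34, 2.1], [-1.41, 1.46], [0.24, 2.44], [-1.37, 4.51], [0.17, 1.92], [-2.96, 2.96]. Speed limits (rad/s): [2.39, 2.39, 3.14, 3.14, 3.14, 3.14, 3.14].

### API

Orientations are given as a rotation vector (axis times angle).
In Python, from bench import r, grab_frame gives the robot as it stands. The module is installed in compiled form; this text tells all that it offers.
- The arm moves only by the tool play_rows, never from a script. Its argument "increments" is a list of rows, each a list of 7 numbers: the shift along the tool's x, y, z in mm, then the turn, a rotation vector about the tool's x, y, z in rad, then the closure in counts, from 0 (fully open) to 255 (shut). In form: [[tx, ty, tz, rx, ry, rz, claw], ...]. A call has 1 to 5 rows; each row shifts and turns the pose as measured when the row begins, along the tool's axes as they then stand; what a row does not reach is not made up. A row lasts 1/10 s, in which the tool goes at most 50 mm and 8.59 degrees, less where a joint would pass 70% of its speed; a pose out of reach is approached as far as the arm can. A call is refused whole if a number of a shift passes 50 or a number of a turn 0.15, either way. A call with a gripper value outside its range is refused whole. The fingers move at their own pace and stop on an object; "force" is the grip in N (left out, the last holds). Time passes only in rows, so rows that do not move let the fingers close. It gives the time, the measured TCP pose, the force and the opening at its end, in the units of the state.
- r.get_obs(): the state, without advancing time (a new reading comes with each control period).
- grab_frame(name): name is "scene" or "top" or "wrist"; returns a dict with "color" (420x560x3 uint8, blue, green, red), "depth" (420x560 float32, m along the optical axis (not along the pixel's ray), 0 where there is no reading), "K" (3x3 intrinsics, pixels), "k1" (the pictures are not rectified: a ray, as slopes to the right and down, at radius r is drawn at 1 + k1 r^2 times it, then the intrinsics apply), "T" (4x4, takes a point from camera to world coordinates). Camera axes: x right, y up, looking along -z (the intrinsics and any distortion apply to the point x, -y, -z); pixel columns grow to the right and rows downward; lengths in m; the calibration is good to about 2 mm. A picture is of the moment at which its call begins.
- r.hand_in(): hands the job in, once; it reports no verdict.
The state is a dict: "clock": time; "joints": joint angles; "qvel": joint speeds; "tau": joint torques, N m; "tcp_pos": TCP position; "orientation": TCP orientation; "contact_force": force on the tool from outside, world axes, zero at the start; "moment": the same for the moment, N m; "grip_width": finger opening in m.
Only numpy, scipy, OpenCV 4.12 (cv2) and the standard library are available. Lean on these libraries where they do the work, as an engineer would, in place of code of your own. Each camera call takes 0.05 s, during which the arm holds its last target.

### The job

Fix the bench burner on its clamping board: with its wooden foot slid back flat against the fixed fence, stand the wooden wedge, thin end down, in the slot between the foot and the adjustable stop and tap or press it down until it locks tight and stays so. Work gently: the wedge must not be overdriven or the foot splits, the burner stays standing, and the other things on the bench are left where they are.

Things in the scene. Friction and masses are not known exactly. Their poses are not given: they have to be found in the camera images.
- board: Fixed plywood board, 130 (x) by 250 (y) by 15 mm thick; origin at the centre of its underside. At its +y end a fixed dark wooden fence, 100 mm along x, top 55 mm over the table; its bearing face is the plane y = +85 mm, looking to -y. Towards -y stands the adjustable stop. The burner's foot stands on the board between the two and slides along y.
- stop_edge (a point): Middle of the slot-side top edge of the adjustable stop, a dark wooden block 90 mm along x, 28 mm along y, top 55 mm over the table, too firmly held for the robot to shift. It is set a little nearer or farther along the board's y each time. The upper 25 mm of its slot face lean, narrowing the slot downwards by 1 mm in 20; below that it is cut back a little. Axes as the board's.
- burner: Loose bench burner, about 0.5 kg: pale wooden foot 70 (x) by 120 (y, at the top) by 40 mm high; brass torch on a column near its +y end, 110 mm high over the foot. Origin at the centre of the underside. The flat +y end face, 60 mm from the origin, goes against the fence (origin then at board y = +25 mm). It starts 3 to 5 mm short of it, a little askew.
- burner_knob (a point): Middle of the burner's brass carrying knob, an upright cylinder 18 mm across and 34 mm high on top of the foot (top 74 mm over the foot's underside), centred 15 mm to -y of the burner's origin. This point is 57 mm over the foot's underside. Handy to hold and slide the burner with; sliding it takes about 5 N, more if it is pressed down.
- foot_edge (a point): Middle of the slot-side (-y) top edge of the burner's foot, 40 mm over its underside. This end face leans like the stop's. With the foot against the fence the slot's mouth, from stop_edge to here, is 8.4 to 9.9 mm wide and 55 mm over the table, and the slot is 40 mm deep. At the start it is 3 to 5 mm narrower.
- wedge_center (a point): Centre (36 mm above the tip) of the loose pale wooden wedge: 72 mm tall, 28 mm wide along x. Thickness along y: 3 mm at the thin end, 7 mm at 8 mm up, then evenly to 12.4 mm at 62 mm up; above that a flat head 20 mm thick, 12 mm tall. z points from thin end to head. Both broad faces lean alike: a half turn makes no difference. In the slot its x lies along the board's x.
- wedge: The same wedge, origin at the middle of its thin end. It goes 20 to 38 mm down into the slot before it binds (1 mm of slot width makes 10 mm of depth) and never reaches the bottom. A push or tap of 15 to 25 N on its head, once it binds, locks it well; friction then holds it. Above 70 N between wedge and foot the foot splits: keep pushes below 30 N.
- reamer: Bystander: round reamer with a wooden grip, 15 mm across, 65 mm tall, upright in the rack's second pocket; origin at its foot.
- bowl: Bystander: steel bowl, 120 mm across, 50 mm high; origin under its centre.
- rod_pot: Bystander: white pot, 80 mm across, 90 mm high, with glass rods that stand out to 200 mm; origin under its centre.
- jar: Bystander: amber jar, 56 mm across, 75 mm high; origin under its centre.
- marver: Bystander: dark paddle, 70 by 60 by 12 mm, with a wooden handle along its -x, 190 mm long in all; lies flat, origin on the table near where blade and handle meet.
- tile_block: Bystander: white ceramic block 90 by 50 by 20 mm; origin under its centre.
- brush: Bystander: brush lying on the table; origin at its underside.
- tweak: Bystander: small spatula, 170 mm long, lying on the table; origin at its underside.
- rack: Fixed dark wooden rack, 70 (x) by 110 (y) by 37 mm high; origin at the centre of its underside. The wedge starts upright, thin end down, loose in its middle pocket, 30 mm deep, floor 7 mm over the table; x along the rack's x. A reamer stands in a second pocket 38 mm to -y.
Mind the look-alikes: they are no part of the job. There is more than one size of the burner; the job needs the middle-sized. Of the things shaped like the wedge, the wooden one is meant.

How it is judged:
On the way:
1. the wedge stands in the slot between foot and stop, at least 8 mm down (z of wedge in the frame of stop_edge below -0.008 m and y of wedge in the frame of stop_edge above 0.001 m and y of wedge in the frame of foot_edge below -0.001 m and horizontal distance between wedge and stop_edge below 0.03 m), for 0.1 s.
At the end, for the whole second after the job is handed in: Burner upright, foot flat against the fence (within 1.5 mm, 0.02 rad). Wedge upright (within 0.12 rad) in the slot, thin end 15 mm or more below the mouth, within 30 mm of the stop's middle, at rest, by itself pressing on the foot with over 8 N. Other things within 30 mm of their start (contact force between wedge and burner above 8 N and y of burner in the frame of board above 0.0235 m and angle between the y axis of burner and the y axis of board, either way round below 0.02 rad and angle between burner's own z axis and vertical below 0.03 rad and z of wedge in the frame of stop_edge below -0.015 m and horizontal distance between wedge and stop_edge below 0.03 m and angle between wedge's own z axis and vertical below 0.12 rad and linear speed of each of wedge, burner below 0.01 m/s); the robot touches nothing.
It fails at once if the wedge is overdriven: more than 70 N between wedge and foot (contact force between wedge and burner above 70 N).
It fails at once if the burner is tipped (angle between burner's own z axis and vertical above 0.15 rad).
It fails at once if a bystander is moved more than 30 mm (distance of any of reamer, bowl, rod_pot, jar, marver, tile_block, brush, tweak from where it was at the start of the episode above 0.03 m).
It also fails if it takes over 58 s, if anything falls off the work surface, if the arm or the gripper's body presses on something with over 40 N, if the wrist force passes 120 N, or if a joint passes its speed limit or range.

## Working session

There is one attempt and no reset: what is moved stays moved. The work goes in short steps, Python scripts to look and compute and a tool call to move; the robot and the scene stay as the last step left them, time stands still between calls to the robot, and variables do not carry over. Pictures are saved under pics/ and viewed, and the job is handed in when it is done.

Besides the shell and the picture viewer there is one more tool, called after "Emit:" as name([rows], argument=value, ...), one row to a line, values as JSON. play_rows: Moves the arm, as the interface text tells. Its arguments: {"type":"object","properties":{"increments":{"type":"array","items":{"type":"array","items":{"type":"number"}}},"force":{"type":"number"}},"required":["increments"]}

```bash
mkdir -p pics; ls; python3 - <<'E'
from bench import r, grab_frame
import cv2,numpy as np
for n in ["scene","top","wrist"]:
    f=grab_frame(n); cv2.imwrite(f"pics/{n}0.png",f["color"]); np.savez(f"{n}0.npz",**f)
    print(n,f["K"].tolist(),f["k1"],np.round(f["T"],3).tolist(),f["depth"].min(),f["depth"].max())
o=r.get_obs();print(o, r.grip_depth)
E
```

```text
pics
scene [[382.4478089682162, 0.0, 278.72778710554115], [0.0, 382.4478089682162, 212.67672349787074], [0.0, 0.0, 1.0]] -0.052578465082860286 [[0.811, -0.337, 0.477, 0.983], [0.584, 0.439, -0.682, -0.793], [0.021, 0.833, 0.554, 0.692], [0.0, 0.0, 0.0, 1.0]] 0.0 3.4593527
top [[544.0123696350438, 0.0, 274.2462537676208], [0.0, 544.0123696350438, 201.084705040106], [0.0, 0.0, 1.0]] -0.025632812140124958 [[-0.019, 0.998, -0.063, 0.363], [-1.0, -0.02, -0.012, -0.045], [-0.014, 0.063, 0.998, 1.385], [0.0, 0.0, 0.0, 1.0]] 0.0 2.2245035
wrist [[331.0452050079809, 0.0, 281.43952290112753], [0.0, 331.0452050079809, 213.2369432146621], [0.0, 0.0, 1.0]] 0.027870792181414857 [[0.391, 0.886, 0.247, 0.328], [-0.92, 0.378, 0.103, -0.594], [-0.002, -0.268, 0.963, 0.372], [0.0, 0.0, 0.0, 1.0]] 0.0 1.150962
{'clock': 0.15, 'joints': array([ 1.05992442,  0.47760847,  0.02234434,  1.55620054, -0.0115032 ,
        1.1092616 , -0.08308775]), 'qvel': array([ 2.74119360e-04, -8.08604456e-04, -4.06813496e-05, -3.38134590e-03,
        6.30470330e-04, -1.00562611e-03,  5.14478711e-04]), 'tau': array([ 2.62513415e-03, -5.96928942e+01,  1.61031201e+00, -2.81487983e+01,
        1.27501713e-02,  6.53287105e-03, -9.55814755e-06]), 'tcp_pos': array([ 0.26440752, -0.62058549,  0.23056022]), 'orientation': array([-3.07681670e+00, -6.28191963e-01,  5.60742436e-04]), 'contact_force': array([-0.07150326,  0.24724403, -0.59515813]), 'moment': array([ 0.0495429 , -0.04561834,  0.02779121]), 'grip_width': 0.08559236882827441} 0.0187
```

View pics/scene0.png

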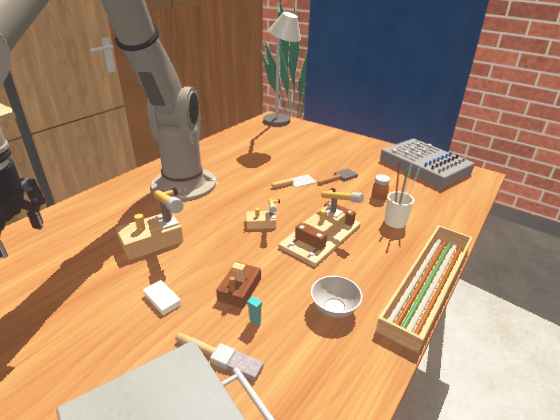

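View pics/top0.png

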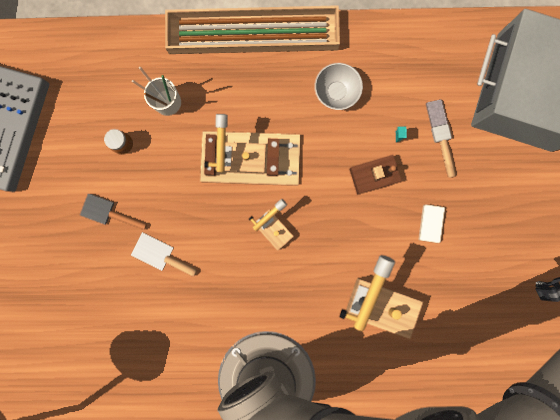

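View pics/wrist0.png

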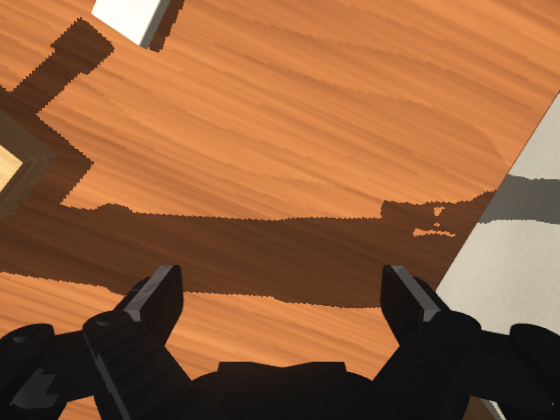

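The top view shows what could be mistaken for the parts I need:
- **Burners:** small at (275,225), middle on the board at (250,157), large at (385,300).
- **Wedges:** wooden in the rack at (378,172), teal standing free at (401,133).

I choose the burner on the board and the wooden wedge in the rack, and check both in a close crop.

```bash
cat > h.py <<'E'
import numpy as np,cv2
from bench import r, grab_frame
def ray(f,u,v):
    K=f["K"];k=float(f["k1"])
    p=cv2.undistortPoints(np.array([[[u,v]]],float),K,np.array([k,0,0,0,0.]))[0,0]
    d=np.array([p[0],-p[1],-1.]); T=f["T"]
    return T[:3,3],T[:3,:3]@d
def onz(f,u,v,z):
    o,d=ray(f,u,v); return o+d*(z-o[2])/d[2]
def dep(f,u,v):
    o,d=ray(f,u,v); return o+d*float(f["depth"][int(round(v)),int(round(u))])
def proj(f,P):
    T=f["T"];c=T[:3,:3].T@(np.asarray(P)-T[:3,3])
    x,y=c[0]/-c[2],-c[1]/-c[2];s=1+float(f["k1"])*(x*x+y*y);K=f["K"]
    return np.array([K[0,0]*x*s+K[0,2],K[1,1]*y*s+K[1,2]])
def cloud(f):
    h,w=f["depth"].shape;u,v=np.meshgrid(np.arange(w),np.arange(h))
    p=cv2.undistortPoints(np.stack([u.ravel(),v.ravel()],1).astype(float)[:,None],f["K"],np.array([float(f["k1"]),0,0,0,0.]))[:,0]
    d=np.c_[p[:,0],-p[:,1],-np.ones(len(p))]*f["depth"].ravel()[:,None]
    return (d@f["T"][:3,:3].T+f["T"][:3,3]).reshape(h,w,3)
def load(n): return dict(np.load(n,allow_pickle=True))
def crop(f,u0,u1,v0,v1,s,name):
    cv2.imwrite(name,cv2.resize(f["color"][v0:v1,u0:u1],None,fx=s,fy=s,interpolation=cv2.INTER_CUBIC))
E
python3 - <<'E'
from h import *
f=load("top0.npz")
crop(f,190,310,110,200,6,"pics/c1.png"); crop(f,335,435,110,210,6,"pics/c2.png")
C=cloud(f)
for n,(u,v) in dict(bench=(300,280),board=(205,177),stop=(273,165),foot=(235,165),rackwedge=(379,172),knob=(248,157),fence=(211,170),rack=(358,175)).items(): print(n,np.round(C[v,u],4))
f=load("scene0.npz");C=cloud(f)
crop(f,200,370,180,330,4,"pics/c3.png")
for n,(u,v) in dict(bench=(200,330),rackwedge=(238,268)).items(): print(n,np.round(C[v,u],4))
E
```

```text
bench [ 0.2495 -0.0893  0.0014]
board [0.5143 0.146  0.0151]
stop [ 0.5363 -0.0275  0.0533]
foot [0.5383 0.0662 0.0532]
rackwedge [ 0.5107 -0.283   0.0778]
knob [0.5529 0.032  0.0844]
fence [0.5275 0.1261 0.0503]
rack [ 0.5087 -0.2378  0.0389]
bench [ 0.5244 -0.4319  0.0009]
rackwedge [ 0.5174 -0.2893  0.08  ]
```

View pics/c1.png

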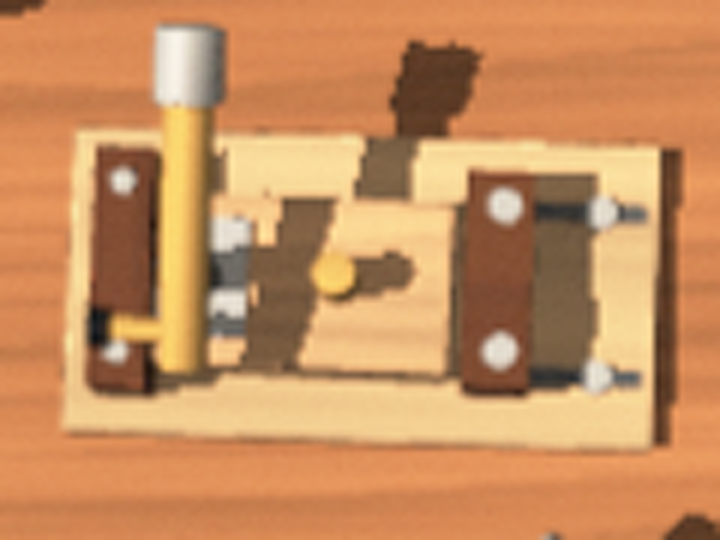

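View pics/c2.png

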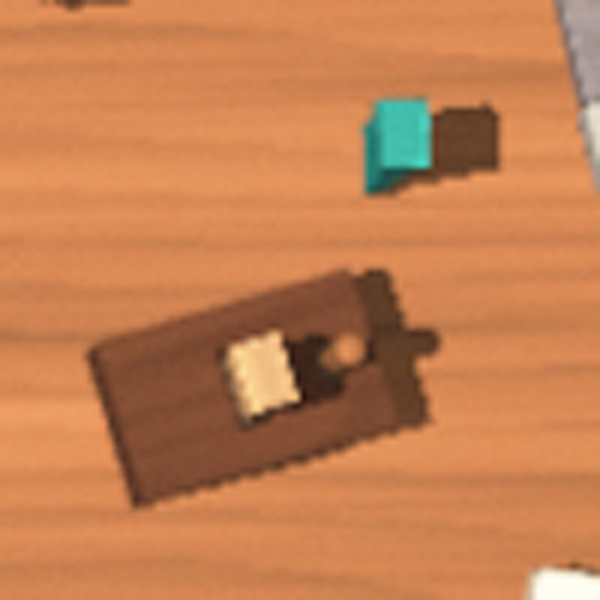

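View pics/c3.png

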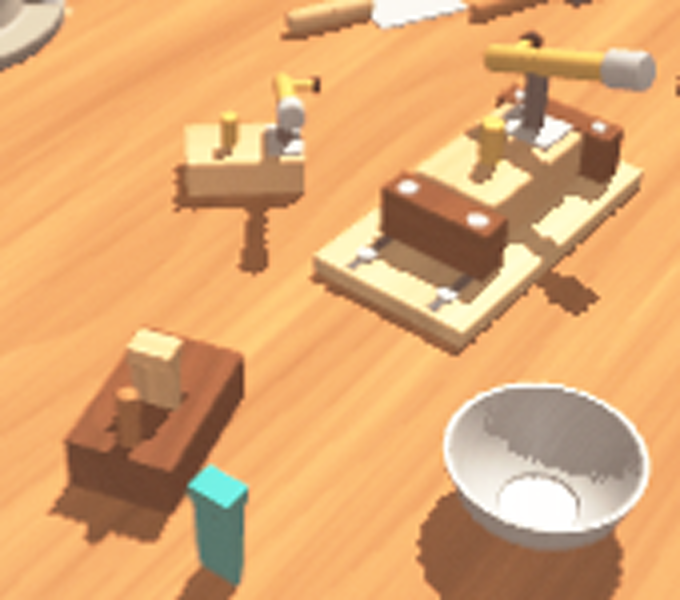

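```bash
python3 - <<'E'
from h import *
f=load("top0.npz")
def P(pts,u0,v0,z,s=6): return np.array([onz(f,(x+.5)/s-.5+u0,(y+.5)/s-.5+v0,z) for x,y in pts])
b=P([(77,130),(662,147),(650,448),(63,430)],190,110,.015)
print("board",b.round(4).tolist(),b.mean(0).round(4),[np.linalg.norm(b[i]-b[i-1]).round(4) for i in range(4)])
yv=(b[0]+b[3]-b[1]-b[2])[:2]; print("board y yaw",np.degrees(np.arctan2(-yv[0],yv[1])))
xv=(b[0]+b[1]-b[2]-b[3])[:2]; print("board x yaw",np.degrees(np.arctan2(xv[1],xv[0])))
print("knob",P([(334,273)],190,110,.089).round(4))
s=P([(467,170),(463,392)],190,110,.055);print("stop",s.round(4).tolist(),s.mean(0).round(4),np.linalg.norm(s[1]-s[0]))
ft=P([(455,205),(449,375)],190,110,.055);print("foot",ft.round(4).tolist(),ft.mean(0).round(4),np.linalg.norm(ft[1]-ft[0]))
w=P([(225,343),(285,328),(303,402),(243,422)],335,110,.079);print("wedge",w.mean(0).round(4),[np.linalg.norm(w[i]-w[i-1]).round(4) for i in range(4)])
rk=P([(92,352),(350,270),(395,425),(135,507)],335,110,.037)
print("rack",rk.mean(0).round(4),[np.linalg.norm(rk[i]-rk[i-1]).round(4) for i in range(4)])
xv=(rk[0]+rk[1]-rk[2]-rk[3])[:2]; print("rack x yaw",np.degrees(np.arctan2(xv[1],xv[0])))
yv=(rk[0]+rk[3]-rk[1]-rk[2])[:2]; print("rack y yaw",np.degrees(np.arctan2(-yv[0],yv[1])))
o=r.get_obs()
from scipy.spatial.transform import Rotation as R
print(R.from_rotvec(o["orientation"]).as_matrix().round(3))
Tw=load("wrist0.npz")["T"]; M=np.eye(4);M[:3,:3]=R.from_rotvec(o["orientation"]).as_matrix();M[:3,3]=o["tcp_pos"]; print((np.linalg.inv(M)@Tw).round(3))
E
```

```text
board [[0.6317, 0.1514, 0.015], [0.6189, -0.0969, 0.015], [0.491, -0.0889, 0.015], [0.5038, 0.1587, 0.015]] [0.5613 0.0311 0.015 ] [np.float64(0.1282), np.float64(0.2486), np.float64(0.1282), np.float64(0.2479)]
board y yaw -2.9553304589116656
board x yaw -3.4008890079583414
knob [[0.557  0.0382 0.089 ]]
stop [[0.6036, -0.015, 0.055], [0.5118, -0.0117, 0.055]] [ 0.5577 -0.0133  0.055 ] 0.09182813172353275
foot [[0.5892, -0.0098, 0.055], [0.519, -0.006, 0.055]] [ 0.5541 -0.0079  0.055 ] 0.07032264460258023
wedge [ 0.5109 -0.2818  0.079 ] [np.float64(0.0326), np.float64(0.0249), np.float64(0.0307), np.float64(0.0255)]
rack [ 0.5098 -0.2806  0.037 ] [np.float64(0.0667), np.float64(0.1127), np.float64(0.0671), np.float64(0.1131)]
rack x yaw 13.997370084678593
rack y yaw 16.435781520893073
[[ 0.92   0.392 -0.001]
 [ 0.392 -0.92   0.001]
 [-0.    -0.001 -1.   ]]
[[-0.001  0.963  0.268  0.069]
 [ 1.     0.     0.     0.   ]
 [ 0.     0.268 -0.963 -0.142]
 [ 0.     0.     0.     1.   ]]
```

Confirmed: the c1 crop shows the board with the middle burner, with the knob at crop (334,273). c2 shows the pale wooden wedge in the rack at crop (263,373), with the reamer beside it and the teal decoy separate. Sizes measure board 128x248 mm, stop 92 mm, foot 70 mm, all close to what was given. The plan is to push the knob towards the fence with closed fingers, then fetch the wedge.

```bash
cat >> h.py <<'E'
from scipy.spatial.transform import Rotation as R
BO=np.array([.5613,.0311]);BYAW=np.radians(-3.1)
BX=np.array([np.cos(BYAW),np.sin(BYAW)]);BY=np.array([-np.sin(BYAW),np.cos(BYAW)])
def b2w(x,y): return BO+BX*x+BY*y
def delta(target,yaw):
    o=r.get_obs();Rt=R.from_rotvec(o["orientation"]).as_matrix()
    d=Rt.T@(np.asarray(target)-o["tcp_pos"])*1000
    G=R.from_euler('z',yaw,degrees=True).as_matrix()@np.diag([1,-1,-1.])
    rv=R.from_matrix(Rt.T@G).as_rotvec()
    dg=G.T@(np.asarray(target)-o["tcp_pos"])*1000
    print("tcp",o["tcp_pos"].round(4),"yaw",np.degrees(np.arctan2(Rt[1,0],Rt[0,0])).round(2),"mm",d.round(1),"rot",rv.round(3),"mm after rot",dg.round(1),"F",o["contact_force"].round(2),"clk",round(o["clock"],2),"grip",round(o["grip_width"],4))
    print("board xy of tcp",((o["tcp_pos"][:2]-BO)@np.c_[BX,BY]).round(4), "j",o["joints"].round(2))
E
python3 -c "
from h import *
print(b2w(-.0047,-.030)); t=b2w(-.0047,-.030); delta([t[0],t[1],.2],-3.1)"
```

```text
[0.55498451 0.00139807]
tcp [ 0.2644 -0.6206  0.2306] yaw 23.08 mm [ 511.1 -458.3   31.1] rot [-0.001  0.     0.457] mm after rot [ 256.5 -636.8   30.6] F [-0.07  0.25 -0.6 ] clk 0.15 grip 0.0856
board xy of tcp [-0.2612 -0.6668] j [ 1.06  0.48  0.02  1.56 -0.01  1.11 -0.08]
```

Emit:
play_rows([
  [0,0,0,0,0,0.15,255],
  [0,0,0,0,0,0.15,255],
  [0,0,0,0,0,0.15,255],
  [20,-50,0,0,0,0,255],
  [20,-50,0,0,0,0,255],
])

```text
clock: 0.65
tcp_pos: [0.3028, -0.5301, 0.2279]
orientation: [-3.139, 0.11, 0.008]
contact_force: [2.4, 1.1, -0.1]
grip_width: 0.012
```

Emit:
play_rows([
  [20,-50,0,0,0,0,255],
  [20,-50,0,0,0,0,255],
  [20,-50,0,0,0,0,255],
  [20,-50,0,0,0,0,255],
  [20,-50,0,0,0,0,255],
])

```text
clock: 1.15
tcp_pos: [0.4105, -0.3026, 0.2266]
orientation: [-3.139, 0.113, 0.01]
contact_force: [1.0, -0.2, -0.5]
grip_width: 0.0
```

```bash
python3 -c "
from h import *
t=b2w(-.0047,-.030); delta([t[0],t[1],.2],-3.1)"
```

```text
tcp [ 0.4105 -0.3026  0.2266] yaw -4.14 mm [ 122.4 -313.7   26. ] rot [-0.001  0.006 -0.018] mm after rot [ 127.9 -311.4   26.6] F [ 0.99 -0.21 -0.49] clk 1.15 grip 0.0
board xy of tcp [-0.1326 -0.3414] j [ 0.53  0.22 -0.02  1.94  0.01  0.99 -1.14]
```

Emit:
play_rows([
  [20,-50,0,0,0,-0.018,255],
  [20,-50,0,0,0,0,255],
  [20,-50,0,0,0,0,255],
  [20,-50,0,0,0,0,255],
  [20,-50,0,0,0,0,255],
])

```text
clock: 1.65
tcp_pos: [0.5146, -0.0755, 0.2264]
orientation: [-3.14, 0.085, 0.009]
contact_force: [1.8, -1.1, -0.3]
grip_width: -0.0001
```

```bash
python3 -c "
from h import *
t=b2w(-.0047,-.030); delta([t[0],t[1],.2],-3.1)
f=grab_frame('wrist');cv2.imwrite('pics/w1.png',f['color']);np.savez('w1.npz',**f)"
```

```text
tcp [ 0.5146 -0.0755  0.2264] yaw -3.11 mm [ 36.3 -79.   26.2] rot [ 0.     0.006 -0.   ] mm after rot [ 36.2 -79.   26.4] F [ 1.75 -1.12 -0.34] clk 1.65 grip -0.0001
board xy of tcp [-0.0409 -0.109 ] j [ 0.18  0.24 -0.18  1.91  0.05  1.   -1.65]
```

View pics/w1.png

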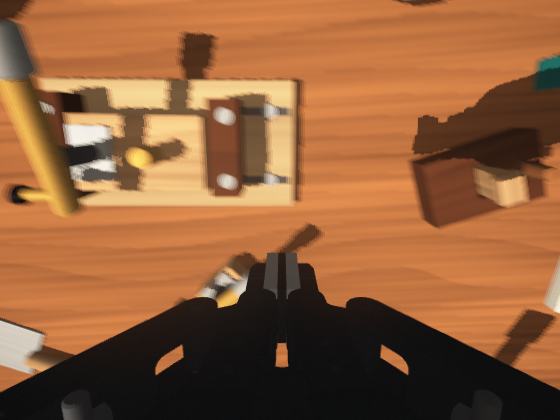

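The image is motion-blurred, but the board is at upper left (knob (140,157), stop (225,148)) and the rack is at right. Moving on.

Emit:
play_rows([
  [20,-40,0,0,0,0,255],
  [18,-38,0,0,0,0,255],
  [2,-4,0,0,0,0,255],
  [0,0,0,0,0,0,255],
])

```text
clock: 2.1
tcp_pos: [0.5595, 0.0147, 0.226]
orientation: [-3.135, 0.058, 0.006]
contact_force: [-0.2, -0.8, 0.0]
grip_width: -0.0
```

```bash
python3 -c "
from h import *
t=b2w(-.0047,-.030); delta([t[0],t[1],.2],-3.1)
f=grab_frame('wrist');cv2.imwrite('pics/w2.png',f['color']);np.savez('w2.npz',**f)
C=cloud(f)"
```

```text
tcp [0.5595 0.0147 0.226 ] yaw -2.11 mm [-3.9 13.6 26. ] rot [-0.006  0.004  0.017] mm after rot [-3.8 13.5 26. ] F [-0.25 -0.76  0.04] clk 2.1 grip -0.0
board xy of tcp [-0.0009 -0.0165] j [ 0.05  0.31 -0.23  1.83  0.07  1.02 -1.81]
```

View pics/w2.png

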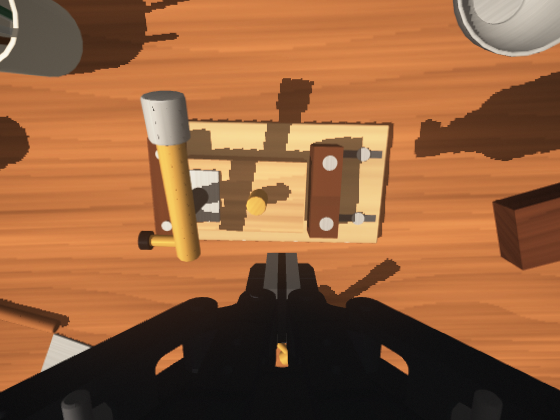

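```bash
python3 - <<'E'
from h import *
f=load("w2.npz"); crop(f,130,400,110,250,2.9,"pics/c4.png")
B=lambda p:((p[:2]-BO)@np.c_[BX,BY]*1000).round(1)
print("knob",B(onz(f,257,203,.089)),"stop",B(onz(f,311,145,.055)),B(onz(f,308,236,.055)))
print("board",[B(onz(f,u,v,.015)) for u,v in[(389,125),(378,243),(150,121),(160,238)]])
for n in ["w2.npz","top0.npz","scene0.npz"]:
    f=load(n);C=cloud(f);m=(C[...,2]>.12)&(C[...,2]<.19)&(abs(C[...,0]-.56)<.1)&(abs(C[...,1]-.1)<.1)
    m&=f["depth"]>0
    q=np.c_[(C[m][:,:2]-BO)@np.c_[BX,BY],C[m][:,2]]*1000
    if len(q):print(n,len(q),np.percentile(q,[1,50,99],axis=0).round(0).tolist())
E
```

```text
knob [-1.4  5.8] stop [ 46.3 -41.8] [-43.  -42.5]
board [array([  64.7, -124. ]), array([ -64.1, -125.3]), array([ 64.4, 120.6]), array([-62.7, 121.2])]
w2.npz 4234 [[-8.0, 49.0, 120.0], [54.0, 60.0, 137.0], [84.0, 75.0, 151.0]]
top0.npz 382 [[-14.0, 49.0, 120.0], [44.0, 62.0, 135.0], [83.0, 74.0, 153.0]]
scene0.npz 222 [[-10.0, 48.0, 120.0], [57.0, 56.0, 135.0], [84.0, 75.0, 152.0]]
```

View pics/c4.png

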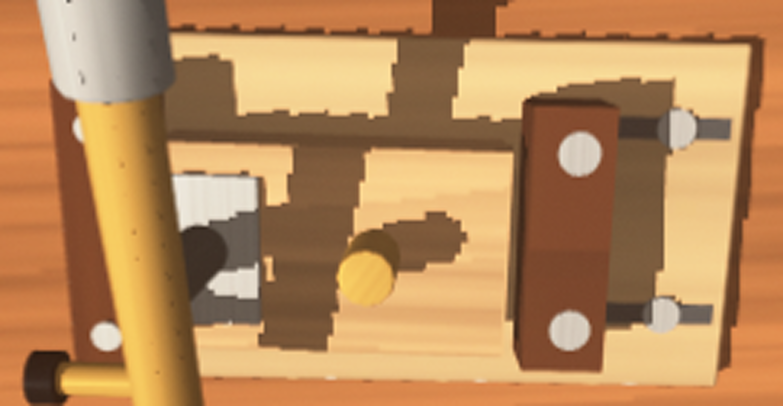

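Emit:
play_rows([
  [-2,12,50,0,0,0.01,255],
  [0,2,50,0,0,0,255],
  [0,0,40,0,0,0,255],
  [0,0,5,0,0,0,255],
])

```text
clock: 2.55
tcp_pos: [0.5577, -0.0053, 0.0819]
orientation: [-3.136, 0.086, -0.005]
contact_force: [-1.1, 0.1, 0.3]
grip_width: -0.0002
```

```bash
python3 -c "
from h import *
t=b2w(-.003,-.027); delta([t[0],t[1],.063],-3.1)
f=grab_frame('wrist');cv2.imwrite('pics/w3.png',f['color'])"
```

```text
tcp [ 0.5577 -0.0053  0.0819] yaw -3.15 mm [-1.4 -9.5 18.9] rot [-0.004 -0.003 -0.001] mm after rot [-1.4 -9.6 18.9] F [-1.08  0.11  0.25] clk 2.55 grip -0.0002
board xy of tcp [-0.0016 -0.0366] j [ 0.05  0.48 -0.19  1.95  0.13  0.72 -1.84]
```

View pics/w3.png

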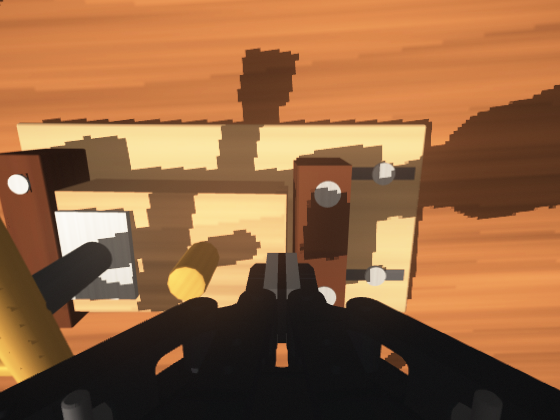

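The fingers are behind the knob (187,283), still about 10 mm too far over the stop side. Shift, then go down.

Emit:
play_rows([
  [-1,-9,0,0,0,0,255],
  [0,-1,16,0,0,0,255],
  [0,0,4,0,0,0,255],
  [0,0,0,0,0,0,255],
])

```text
clock: 3.0
tcp_pos: [0.5626, 0.0047, 0.0681]
orientation: [-3.136, 0.09, -0.023]
contact_force: [-0.8, -0.8, 0.5]
grip_width: 0.0
```

```bash
python3 -c "
from h import *
t=b2w(-.003,-.017); delta([t[0],t[1],.063],-3.1)
f=grab_frame('wrist');cv2.imwrite('pics/w4.png',f['color'])
f=grab_frame('scene');crop(f,240,380,170,270,5,'pics/s4.png')
"
```

```text
tcp [0.5626 0.0047 0.0681] yaw -3.28 mm [-5.8 -9.3  5.1] rot [-0.005 -0.015 -0.003] mm after rot [-5.7 -9.3  5.1] F [-0.82 -0.78  0.49] clk 3.0 grip 0.0
board xy of tcp [ 0.0027 -0.0263] j [ 0.03  0.5  -0.19  1.96  0.14  0.68 -1.87]
```

View pics/w4.png

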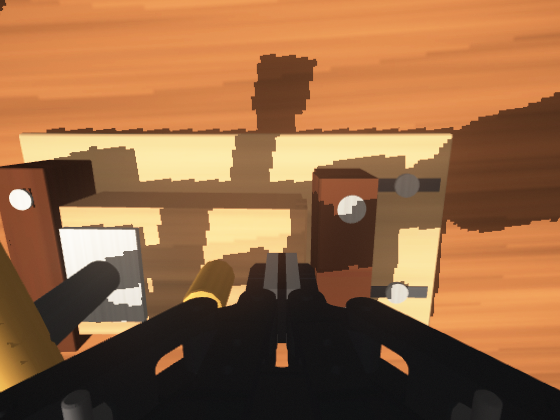

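View pics/s4.png

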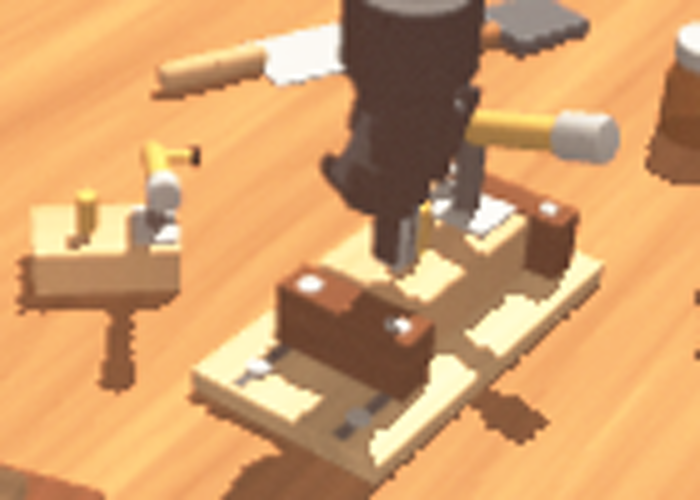

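The fingers are close to the knob. Correct x, then push in small steps.

Emit:
play_rows([
  [-5,-2,2,-0.005,-0.015,0,255],
  [0,-4,0,0,0,0,255],
  [0,-4,0,0,0,0,255],
])

```text
clock: 3.4
tcp_pos: [0.5584, 0.0148, 0.0672]
orientation: [3.139, -0.092, -0.0]
contact_force: [0.7, -0.1, 1.0]
grip_width: 0.0002
```

Emit:
play_rows([
  [0,-3,0,0,0,0,255],
  [0,-3,0,0,0,0,255],
  [0,-3,0,0,0,0,255],
])

```text
clock: 3.7
tcp_pos: [0.5597, 0.019, 0.0676]
orientation: [3.133, -0.096, 0.001]
contact_force: [-0.9, -9.8, 2.0]
grip_width: -0.0002
```

```bash
python3 -c "
from h import *
t=b2w(-.003,-.013); delta([t[0],t[1],.063],-3.1)"
```

```text
tcp [0.5597 0.019  0.0676] yaw -3.52 mm [-2.   0.8  4.6] rot [ 0.007 -0.001 -0.007] mm after rot [-2.   0.8  4.6] F [-0.91 -9.76  2.04] clk 3.7 grip -0.0002
board xy of tcp [-0.001  -0.0122] j [-0.01  0.51 -0.18  1.95  0.15  0.7  -1.91]
```

Emit:
play_rows([
  [-1,-3,0,0,0,0,255],
  [0,-3,0,0,0,0,255],
])

```text
clock: 3.9
tcp_pos: [0.5596, 0.0188, 0.0677]
orientation: [3.126, -0.104, 0.002]
contact_force: [-0.4, -7.1, 1.6]
grip_width: 0.0002
```

Emit:
play_rows([
  [0,-4,0,0,0,0,255],
  [0,-4,0,0,0,0,255],
])

```text
clock: 4.1
tcp_pos: [0.5595, 0.0186, 0.0675]
orientation: [3.116, -0.113, -0.001]
contact_force: [-0.5, -10.6, 3.0]
grip_width: -0.0002
```

```bash
python3 -c "
from h import *
t=b2w(-.003,-.013); delta([t[0],t[1],.063],-3.1)
f=grab_frame('wrist');cv2.imwrite('pics/w5.png',f['color'])"
```

```text
tcp [0.5595 0.0186 0.0675] yaw -4.17 mm [-1.8  0.3  4.5] rot [ 0.024  0.    -0.019] mm after rot [-1.8  0.4  4.5] F [ -0.49 -10.59   3.02] clk 4.1 grip -0.0002
board xy of tcp [-0.0012 -0.0126] j [-0.03  0.51 -0.17  1.95  0.16  0.7  -1.94]
```

View pics/w5.png

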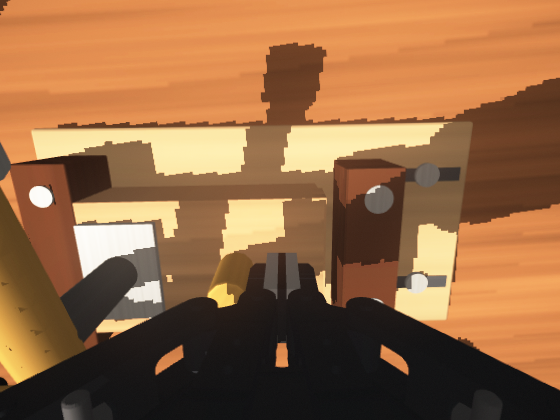

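It has stopped at 10 N with the TCP at board y = -12.6, close to the seated value (about -13.5). Back off, rise and measure the slot.

Emit:
play_rows([
  [0,8,0,0.01,0,-0.01,255],
  [0,5,-30,0,0,0,255],
  [0,0,-50,0,0,0,255],
  [0,0,-50,0,0,0,255],
  [20,-20,-20,0,0,0,255],
])

```text
clock: 4.65
tcp_pos: [0.5759, 0.0226, 0.2183]
orientation: [3.123, -0.105, -0.019]
contact_force: [1.6, -1.0, 0.5]
grip_width: -0.0001
```

Emit:
play_rows([
  [0,0,0,0,0,0,0],
  [0,0,0,0,0,0,0],
  [0,0,0,0,0,0,0],
])

```text
clock: 4.95
tcp_pos: [0.5794, 0.027, 0.2222]
orientation: [3.127, -0.099, -0.005]
contact_force: [0.8, 0.8, -0.3]
grip_width: 0.0431
```

```bash
python3 -c "
from h import *
t=b2w(-.003,-.013); delta([t[0],t[1],.25],-3.1)
f=grab_frame('wrist');cv2.imwrite('pics/w6.png',f['color']);np.savez('w6.npz',**f)
crop(f,130,400,90,260,2.9,'pics/c6.png')"
```

```text
tcp [0.5794 0.027  0.2222] yaw -3.64 mm [-21.2  10.5 -27.6] rot [ 0.013  0.003 -0.009] mm after rot [-21.2   9.9 -27.8] F [ 0.8   0.83 -0.35] clk 4.95 grip 0.0431
board xy of tcp [ 0.0182 -0.0031] j [ 0.    0.34 -0.21  1.78  0.1   1.03 -1.88]
```

View pics/c6.png

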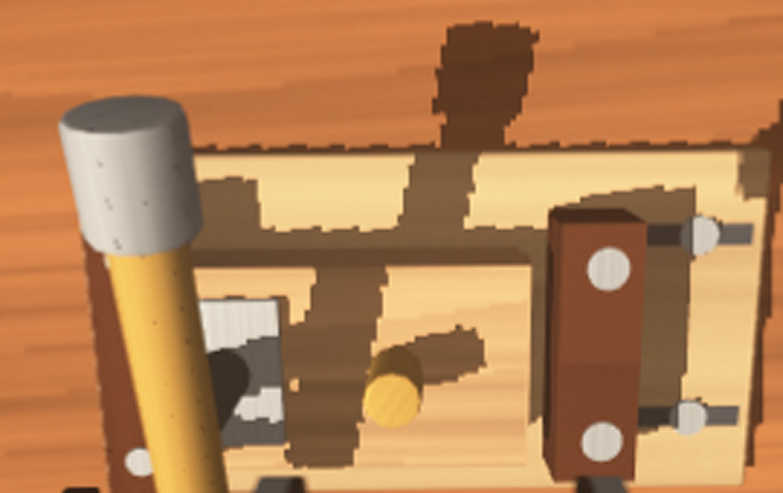

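```bash
python3 - <<'E'
from h import *
f=load("w6.npz")
B=lambda p:((p[:2]-BO)@np.c_[BX,BY]*1000).round(1)
def m(x,y,z): return B(onz(f,(x+.5)/2.9-.5+130,(y+.5)/2.9-.5+90,z))
print("stop",m(552,222,.055),m(545,478,.055));print("foot",m(531,265,.055),m(527,467,.055));print("knob",m(394,400,.089))
print("board -y corners",m(770,152,.015),m(742,487,.015))
E
```

```text
stop [ 45.7 -41.3] [-43.  -40.8]
foot [ 31.8 -34.8] [-38.8 -34.5]
knob [-2.6  9.5]
board -y corners [  64.1 -123.6] [ -64.8 -123.5]
```

The foot edge reads board y of about -35, parallel to the stop, and the knob is at +9.5: the burner is seated. The visible stop edge is its leaning slot face, so the slot centre is about y = -39.7. Next, the wedge.

Emit:
play_rows([
  [-8,50,-10,0,0,0,0],
  [-8,50,0,0,0,0,0],
  [-8,50,0,0,0,0,0],
  [-8,50,0,0,0,0,0],
  [-8,50,0,0,0,0,0],
])

```text
clock: 5.5
tcp_pos: [0.5218, -0.2117, 0.2287]
orientation: [3.132, -0.074, -0.022]
contact_force: [1.0, -1.3, -0.1]
grip_width: 0.0854
```

Emit:
play_rows([
  [-4,30,0,0,0,-0.15,0],
  [0,0,0,0,0,-0.15,0],
  [0,0,0,0,0,-0.15,0],
  [0,0,0,0,0,-0.15,0],
  [0,0,0,0,0,-0.15,0],
])

```text
clock: 6.0
tcp_pos: [0.5053, -0.2546, 0.2219]
orientation: [-2.947, -1.08, 0.047]
contact_force: [0.5, 0.4, 0.4]
grip_width: 0.0853
```

Emit:
play_rows([
  [0,0,0,0,0,-0.15,0],
  [0,0,0,0,0,-0.15,0],
  [0,0,0,0,0,-0.15,0],
  [0,0,0,0,0,-0.15,0],
  [0,0,0,0,0,-0.15,0],
])

```text
clock: 6.5
tcp_pos: [0.4988, -0.2547, 0.2146]
orientation: [-2.329, -2.069, 0.052]
contact_force: [0.8, -0.1, 0.4]
grip_width: 0.0852
```

```bash
python3 -c "
from h import *
delta([.5103,-.2812,.2],105)"
```

```text
tcp [ 0.4988 -0.2547  0.2146] yaw 83.24 mm [-24.8  15.2  14.2] rot [-0.042  0.    -0.38 ] mm after rot [-28.5   4.3  14.6] F [ 0.8  -0.14  0.36] clk 6.5 grip 0.0852
board xy of tcp [-0.047  -0.2888] j [ 0.63  0.35 -0.35  1.81  0.15  1.05  0.1 ]
```

Emit:
play_rows([
  [0,0,0,-0.04,0,-0.14,0],
  [0,0,0,0,0,-0.14,0],
  [-28,4,-10,0,0,-0.08,0],
  [0,0,0,0,0,0,0],
  [0,0,0,0,0,0,0],
])

```text
clock: 7.0
tcp_pos: [0.5017, -0.2812, 0.2177]
orientation: [-1.909, -2.481, 0.011]
contact_force: [-0.1, -0.9, 0.3]
grip_width: 0.0856
```

```bash
python3 -c "
from h import *
delta([.5103,-.2812,.2],105)
f=grab_frame('wrist');cv2.imwrite('pics/w7.png',f['color']);np.savez('w7.npz',**f)"
```

```text
tcp [ 0.5017 -0.2812  0.2177] yaw 104.86 mm [-2.2  8.5 17.6] rot [-0.012 -0.004 -0.002] mm after rot [-2.2  8.3 17.7] F [-0.11 -0.87  0.35] clk 7.0 grip 0.0856
board xy of tcp [-0.0426 -0.3151] j [ 0.72  0.36 -0.41  1.78  0.17  1.04  0.51]
```

View pics/w7.png

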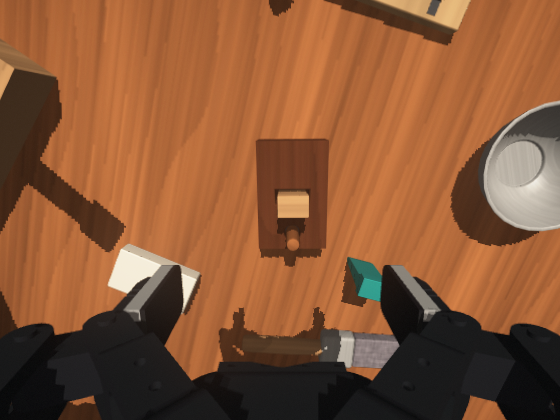

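```bash
python3 - <<'E'
from h import *
f=load("w7.npz"); crop(f,240,345,125,265,4.2,"pics/c7.png")
hsv=cv2.cvtColor(f["color"],cv2.COLOR_BGR2HSV)
roi=np.zeros(hsv.shape[:2],np.uint8);roi[180:225,265:320]=255
m=((hsv[...,2]>150)&(roi>0)).astype(np.uint8)
n,l,s,c=cv2.connectedComponentsWithStats(m)
for i in range(1,n):
    if s[i][4]>50: print(s[i],c[i].round(1)); cn,_=cv2.findContours((l==i).astype(np.uint8),0,2);print(cv2.minAreaRect(cn[0]))
E
```

```text
[277 192  32  26 804] [292.8 204.6]
((292.5, 204.5), (25.0, 31.0), 90.0)
```

View pics/c7.png

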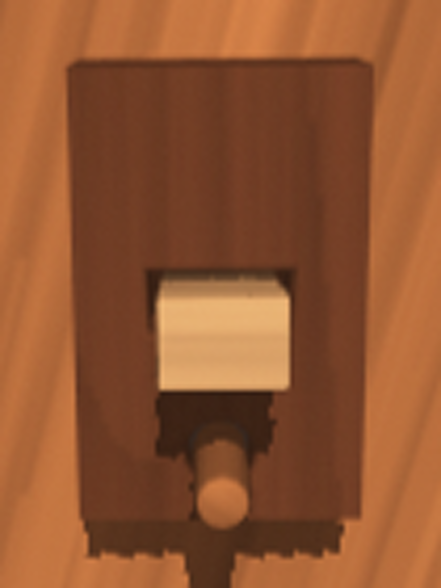

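```bash
python3 - <<'E'
from h import *
f=load("w7.npz")
g=lambda x,y,z: onz(f,(x+.5)/4.2-.5+240,(y+.5)/4.2-.5+125,z)
p=g(224,341.5,.079);print("wedge",p.round(4), dep(f,293,206).round(4))
print("size",np.linalg.norm(g(158,341,.079)-g(290,341,.079)),np.linalg.norm(g(224,293,.079)-g(224,390,.079)))
delta([p[0],p[1],.054],105)
E
```

```text
wedge [ 0.5116 -0.2818  0.079 ] [ 0.5117 -0.2821  0.0778]
size 0.02745431554106768 0.02079733368463244
tcp [ 0.5016 -0.2819  0.2178] yaw 104.82 mm [ -3.   11.7 163.6] rot [-0.013 -0.004 -0.003] mm after rot [ -2.4   9.7 163.8] F [-0.85 -0.08 -0.51] clk 7.05 grip 0.0854
board xy of tcp [-0.0427 -0.3158] j [ 0.72  0.36 -0.41  1.78  0.17  1.04  0.51]
```

The wedge reads (0.5116,-0.2818) with the head 27.5x20.8 mm, which matches the top view and the given sizes. Descend.

Emit:
play_rows([
  [-2,10,0,-0.013,-0.004,0,0],
  [0,0,40,0,0,0,0],
  [0,0,40,0,0,0,0],
  [0,0,20,0,0,0,0],
  [0,0,0,0,0,0,0],
])

```text
clock: 7.55
tcp_pos: [0.5151, -0.2786, 0.1144]
orientation: [1.913, 2.486, 0.005]
contact_force: [0.2, 0.2, -0.9]
grip_width: 0.0854
```

```bash
python3 -c "
from h import *
delta([.5115,-.2818,.053],105)"
```

```text
tcp [ 0.5151 -0.2786  0.1144] yaw 104.83 mm [-2.  -4.6 61.4] rot [ 0.006  0.002 -0.003] mm after rot [-2.1 -4.3 61.4] F [ 0.23  0.2  -0.85] clk 7.55 grip 0.0854
board xy of tcp [-0.0294 -0.3118] j [ 0.68  0.49 -0.38  1.86  0.24  0.83  0.44]
```

Emit:
play_rows([
  [-2,-4,25,0.005,0,0,0],
  [0,0,25,0,0,0,0],
  [0,0,8,0,0,0,0],
  [0,0,0,0,0,0,0],
])

```text
clock: 7.95
tcp_pos: [0.5159, -0.2805, 0.0583]
orientation: [1.91, 2.485, 0.003]
contact_force: [0.3, -0.1, -0.0]
grip_width: 0.0854
```

```bash
python3 -c "
from h import *
delta([.5115,-.2818,.053],105)
f=grab_frame('wrist');cv2.imwrite('pics/w8.png',f['color'])"
```

```text
tcp [ 0.5159 -0.2805  0.0583] yaw 104.9 mm [-0.1 -4.7  5.3] rot [ 0.006  0.004 -0.002] mm after rot [-0.1 -4.6  5.3] F [ 0.26 -0.15 -0.03] clk 7.95 grip 0.0854
board xy of tcp [-0.0284 -0.3136] j [ 0.66  0.57 -0.35  1.89  0.29  0.72  0.41]
```

View pics/w8.png

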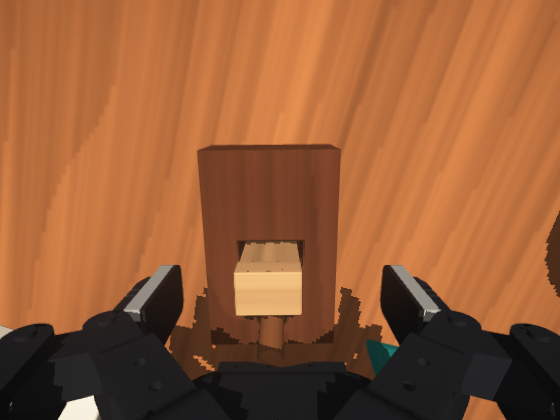

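The wedge sits at column 268 against finger centre 281, matching the computed -4.6 mm. Centre, lower and close.

Emit:
play_rows([
  [0,-5,3,0,0,0,0],
  [0,-1,3,0,0,0,0],
  [0,0,0,0,0,0,0],
])

```text
clock: 8.3
tcp_pos: [0.5124, -0.2831, 0.0561]
orientation: [1.907, 2.48, 0.005]
contact_force: [-0.1, -0.7, 0.4]
grip_width: 0.0856
```

```bash
python3 -c "
from h import *
delta([.5115,-.2818,.053],105)"
```

```text
tcp [ 0.5124 -0.2831  0.0561] yaw 104.9 mm [ 1.5 -0.6  3.1] rot [ 0.01   0.009 -0.002] mm after rot [ 1.5 -0.5  3.1] F [-0.1  -0.74  0.4 ] clk 8.3 grip 0.0856
board xy of tcp [-0.0319 -0.3164] j [ 0.67  0.57 -0.35  1.9   0.29  0.71  0.41]
```

Emit:
play_rows([
  [1.5,0,5,0.01,0.009,0,120],
  [0,0,0,0,0,0,220],
  [0,0,0,0,0,0,255],
  [0,0,0,0,0,0,255],
  [0,0,0,0,0,0,255],
], force=40)

```text
clock: 8.8
tcp_pos: [0.5127, -0.282, 0.0517]
orientation: [1.915, 2.49, 0.001]
contact_force: [0.5, -0.4, -0.1]
grip_width: 0.0274
```

```bash
python3 -c "
from h import *
delta([.5115,-.2818,.053],105)"
```

```text
tcp [ 0.5127 -0.282   0.0517] yaw 104.88 mm [ 0.5 -1.1 -1.3] rot [ 0.001  0.    -0.002] mm after rot [ 0.5 -1.1 -1.3] F [ 0.55 -0.39 -0.09] clk 8.8 grip 0.0274
board xy of tcp [-0.0316 -0.3152] j [ 0.66  0.58 -0.35  1.89  0.29  0.72  0.41]
```

Gripped at 27.4 mm, against the wedge's 28. Lift.

Emit:
play_rows([
  [0,0,-15,0,0,0,255],
  [0,0,-25,0,0,0,255],
  [0,0,-40,0,0,0,255],
  [0,0,-40,0,0,0,255],
  [0,0,0,0,0,0,255],
])

```text
clock: 9.3
tcp_pos: [0.5121, -0.2811, 0.1787]
orientation: [-1.913, -2.49, -0.001]
contact_force: [0.0, 0.1, -0.9]
grip_width: 0.0273
```

```bash
python3 -c "
from h import *
t=b2w(-.002,-.0397);delta([t[0],t[1],.16],86.9)
f=grab_frame('wrist');cv2.imwrite('pics/w9.png',f['color'])"
```

```text
tcp [ 0.5121 -0.2811  0.1787] yaw 104.94 mm [251.8 113.8  19.1] rot [-0.001 -0.002  0.315] mm after rot [274.7  30.2  18.7] F [ 0.04  0.1  -0.92] clk 9.3 grip 0.0273
board xy of tcp [-0.0322 -0.3144] j [ 0.71  0.42 -0.4   1.81  0.19  0.96  0.49]
```

View pics/w9.png

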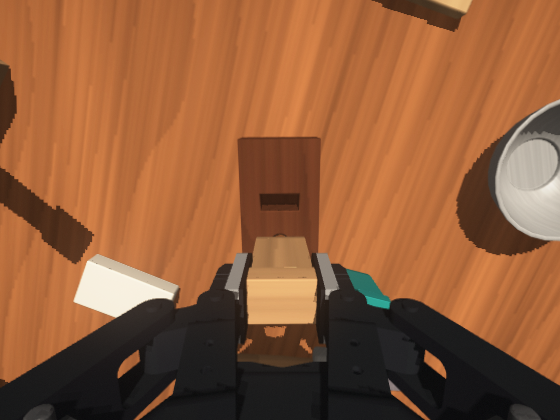

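The wedge is firmly held at (280,290) and its pocket is empty at (279,201). Turn and carry it to the slot.

Emit:
play_rows([
  [0,0,0,0,0,0.15,255],
  [0,0,0,0,0,0.15,255],
  [40,5,0,0,0,0.015,255],
  [40,5,0,0,0,0,255],
  [40,5,0,0,0,0,255],
])

```text
clock: 9.85
tcp_pos: [0.5284, -0.1663, 0.174]
orientation: [-2.302, -2.127, 0.011]
contact_force: [0.6, -0.3, -0.2]
grip_width: 0.0276
```

Emit:
play_rows([
  [40,5,0,0,0,0,255],
  [40,5,0,0,0,0,255],
  [30,5,0,0,0,0,255],
  [10,0,0,0,0,0,255],
  [0,0,0,0,0,0,255],
])

```text
clock: 10.35
tcp_pos: [0.5497, -0.0363, 0.1704]
orientation: [-2.287, -2.133, 0.016]
contact_force: [-1.3, -0.3, -0.4]
grip_width: 0.0271
```

```bash
python3 -c "
from h import *
t=b2w(-.002,-.0397);delta([t[0],t[1],.16],86.9)"
```

```text
tcp [ 0.5497 -0.0363  0.1704] yaw 86.01 mm [28.2  5.7 10.4] rot [-0.018 -0.003 -0.015] mm after rot [28.2  6.  10.4] F [-1.29 -0.34 -0.37] clk 10.35 grip 0.0271
board xy of tcp [-0.008  -0.0679] j [ 0.29  0.38 -0.42  1.88  0.18  0.93 -0.28]
```

Emit:
play_rows([
  [24,5,0,-0.018,0,-0.015,255],
  [4,1,10,0,0,0,255],
  [0,0,0,0,0,0,255],
  [0,0,0,0,0,0,255],
])

```text
clock: 10.75
tcp_pos: [0.5557, -0.0159, 0.1582]
orientation: [-2.288, -2.151, 0.005]
contact_force: [0.1, -0.6, -0.9]
grip_width: 0.0273
```

```bash
python3 -c "
from h import *
t=b2w(-.002,-.0397);delta([t[0],t[1],.11],86.9)
f=grab_frame('wrist');cv2.imwrite('pics/w10.png',f['color'])
f=grab_frame('scene');crop(f,240,380,170,270,5,'pics/s10.png')"
```

```text
tcp [ 0.5557 -0.0159  0.1582] yaw 86.45 mm [ 7.6  1.1 48.1] rot [-0.003  0.001 -0.008] mm after rot [ 7.6  1.  48.2] F [ 0.15 -0.61 -0.9 ] clk 10.75 grip 0.0273
board xy of tcp [-0.003  -0.0473] j [ 0.25  0.4  -0.42  1.89  0.21  0.9  -0.33]
```

View pics/w10.png

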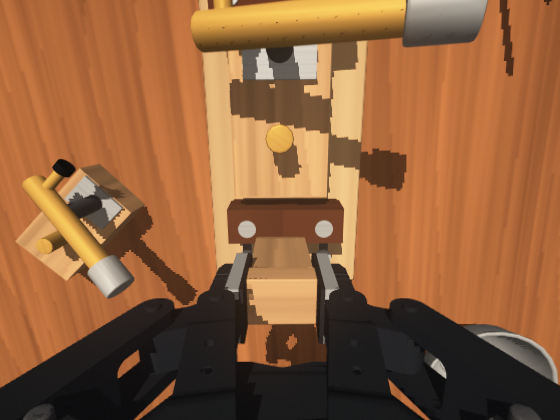

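View pics/s10.png

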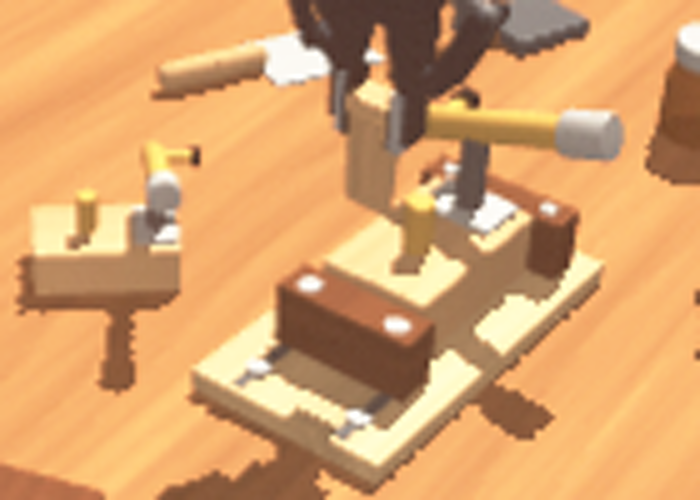

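The view is clear: the wedge tip at (280,240) is just short of the slot, whose dark line runs at row ~200. Shift 7.6 mm and come closer.

Emit:
play_rows([
  [7,1,0,0,0,-0.008,255],
  [1,0,25,0,0,0,255],
  [0,0,18,0,0,0,255],
  [0,0,0,0,0,0,255],
])

```text
clock: 11.25
tcp_pos: [0.5587, -0.0097, 0.1158]
orientation: [2.283, 2.156, -0.002]
contact_force: [-0.7, -0.9, -0.9]
grip_width: 0.0272
```

```bash
python3 -c "
from h import *
t=b2w(-.002,-.0397);delta([t[0],t[1],.102],86.9)
f=grab_frame('wrist');np.savez('w11.npz',**f);crop(f,200,360,140,300,3.7,'pics/w11.png')
f=grab_frame('scene');crop(f,240,380,170,270,5,'pics/s11.png')"
```

```text
tcp [ 0.5587 -0.0097  0.1158] yaw 86.72 mm [ 1.2 -1.6 13.8] rot [ 0.     0.002 -0.003] mm after rot [ 1.1 -1.6 13.8] F [-0.67 -0.9  -0.88] clk 11.25 grip 0.0272
board xy of tcp [-0.0004 -0.0408] j [ 0.23  0.46 -0.41  1.92  0.25  0.81 -0.37]
```

View pics/w11.png

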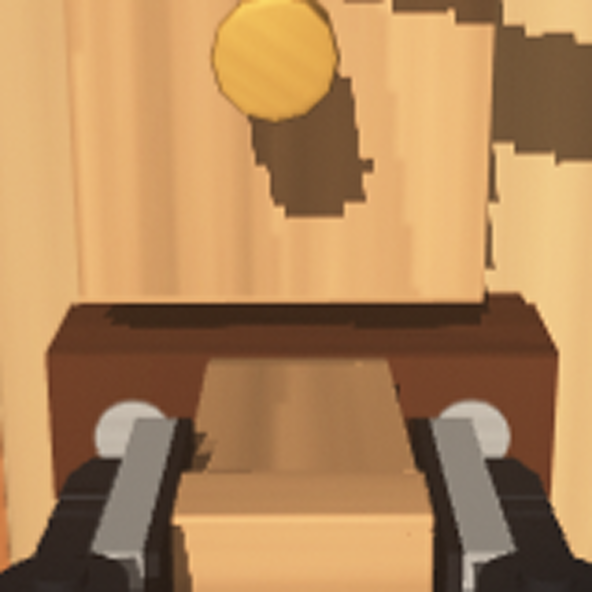

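View pics/s11.png

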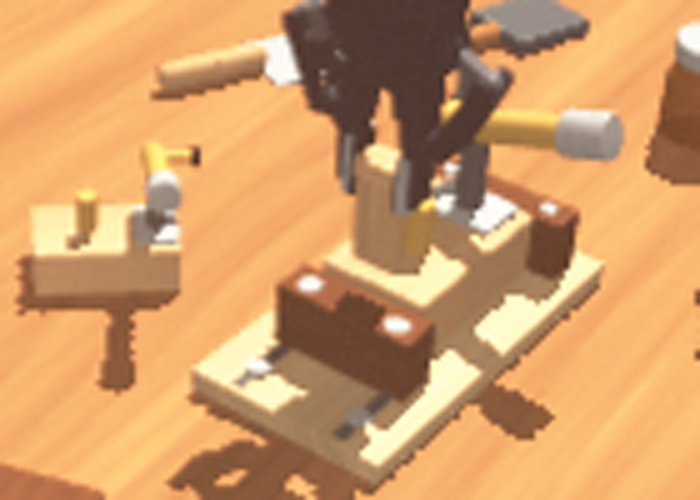

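Now the stop's top edge (crop row 352) separates from its slot face, with the foot edge at row 302 and the wedge tip's near edge at row 360. Measure all three in one view.

```bash
python3 - <<'E'
from h import *
f=load("w11.npz")
B=lambda p:((p[:2]-BO)@np.c_[BX,BY]*1000).round(1)
g=lambda x,y,z: B(onz(f,(x+.5)/3.7-.5+200,(y+.5)/3.7-.5+140,z))
print("foot",g(80,302,.055),g(485,302,.055));print("stop",g(50,353,.055),g(555,353,.055))
print("wedge tip +y edge",g(210,360,.0711),g(388,360,.0711))
print("wedge head top: shaft/head edge z", g(180,473,.1158-.0447+.060), g(428,473,.1158-.0447+.060))
E
```

```text
foot [-37.8 -34.6] [ 32.3 -34.8]
stop [-43.5 -43.9] [ 44.8 -44.2]
wedge tip +y edge [-14.2 -39.5] [ 14.5 -39.6]
wedge head top: shaft/head edge z [-13.  -31.5] [ 14.9 -31.6]
```

Mouth 9.3 mm (in range), centre y = -39.35. The wedge tip is centred at about -41.1, so move +1.7 mm. Binding is expected about 31 mm down (TCP z of about 0.068).

Emit:
play_rows([
  [2,0,3,0,0,0,255],
  [0,0,3,0,0,0,255],
  [0,0,0,0,0,0,255],
])

```text
clock: 11.65
tcp_pos: [0.5619, -0.0073, 0.1139]
orientation: [2.28, 2.152, 0.006]
contact_force: [-0.1, 0.2, -0.1]
grip_width: 0.0272
```

```bash
python3 -c "
from h import *
t=b2w(-.001,-.0391);delta([t[0],t[1],.09],86.9)"
```

```text
tcp [ 0.5619 -0.0073  0.1139] yaw 86.7 mm [-0.8 -3.8 23.8] rot [ 0.007  0.001 -0.003] mm after rot [-0.8 -3.6 23.9] F [-0.05  0.18 -0.11] clk 11.65 grip 0.0272
board xy of tcp [ 0.0026 -0.0383] j [ 0.22  0.46 -0.4   1.92  0.25  0.8  -0.38]
```

Emit:
play_rows([
  [-0.8,-3,4,0.006,0,0,255],
  [0,0,4,0,0,0,255],
  [0,0,4,0,0,0,255],
  [0,0,4,0,0,0,255],
])

```text
clock: 12.05
tcp_pos: [0.5593, -0.0081, 0.0978]
orientation: [2.283, 2.154, 0.001]
contact_force: [-0.0, -0.2, -1.0]
grip_width: 0.0274
```

```bash
python3 -c "
from h import *
t=b2w(-.001,-.0391);delta([t[0],t[1],.09],86.9)
f=grab_frame('wrist');np.savez('w12.npz',**f);crop(f,200,360,140,300,3.7,'pics/w12.png')"
```

```text
tcp [ 0.5593 -0.0081  0.0978] yaw 86.69 mm [ 0.1 -1.2  7.8] rot [ 0.003  0.002 -0.004] mm after rot [ 0.1 -1.2  7.8] F [-0.02 -0.21 -1.01] clk 12.05 grip 0.0274
board xy of tcp [ 0.0002 -0.0392] j [ 0.21  0.48 -0.4   1.93  0.26  0.78 -0.39]
```

View pics/w12.png

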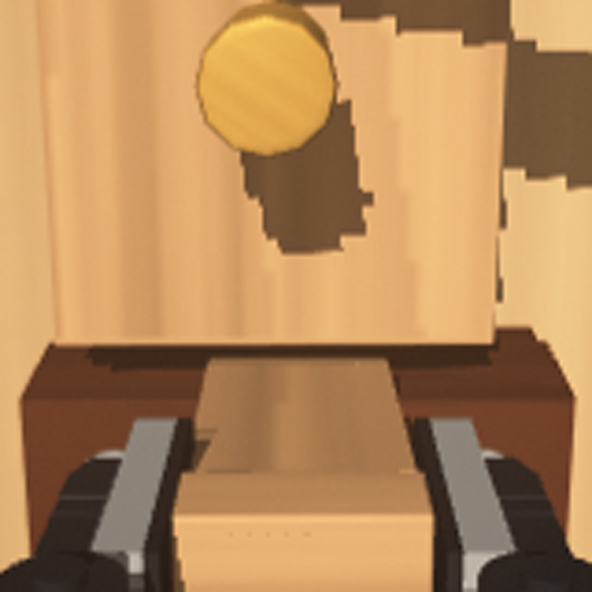

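The tip (row 358) lies between the foot edge (row 345) and the stop edge (row 395) at mouth height. Go on down gently.

Emit:
play_rows([
  [0,0,4,0,0,0,255],
  [0,0,4,0,0,0,255],
  [0,0,4,0,0,0,255],
])

```text
clock: 12.4
tcp_pos: [0.5591, -0.0081, 0.0842]
orientation: [2.283, 2.155, 0.0]
contact_force: [-0.5, -0.3, -0.1]
grip_width: 0.0272
```

```bash
python3 -c "
from h import *
t=b2w(-.001,-.0391);delta([t[0],t[1],.068],86.9)"
```

```text
tcp [ 0.5591 -0.0081  0.0842] yaw 86.69 mm [ 0.1 -0.9 16.2] rot [ 0.002  0.001 -0.004] mm after rot [ 0.1 -0.9 16.2] F [-0.48 -0.29 -0.11] clk 12.4 grip 0.0272
board xy of tcp [-0.0001 -0.0392] j [ 0.21  0.5  -0.39  1.94  0.27  0.75 -0.4 ]
```

No force, and the tip is about 15 mm in. Continue.

Emit:
play_rows([
  [0,0,4,0,0,0,255],
  [0,0,3,0,0,0,255],
  [0,0,3,0,0,0,255],
])

```text
clock: 12.7
tcp_pos: [0.5589, -0.008, 0.073]
orientation: [2.283, 2.155, -0.0]
contact_force: [-0.3, -0.6, 0.3]
grip_width: 0.0274
```

Emit:
play_rows([
  [0,0,3,0,0,0,255],
  [0,0,2,0,0,0,255],
])

```text
clock: 12.9
tcp_pos: [0.5593, -0.0081, 0.0682]
orientation: [2.282, 2.155, -0.0]
contact_force: [-3.7, -0.4, 18.5]
grip_width: 0.0271
```

It bound at exactly the expected depth with 18.5 N. Hold one row, then open and check.

Emit:
play_rows([
  [0,0,1,0,0,0,255],
  [0,0,0,0,0,0,255],
])

```text
clock: 13.1
tcp_pos: [0.5593, -0.0081, 0.0682]
orientation: [2.281, 2.155, -0.001]
contact_force: [1.8, 0.8, -6.8]
grip_width: 0.0273
```

Emit:
play_rows([
  [0,0,0,0,0,0,0],
  [0,0,0,0,0,0,0],
  [0,0,0,0,0,0,0],
])

```text
clock: 13.4
tcp_pos: [0.5596, -0.008, 0.0682]
orientation: [2.281, 2.155, -0.0]
contact_force: [0.2, -0.2, 0.8]
grip_width: 0.0699
```

```bash
python3 -c "
from h import *
t=b2w(-.001,-.0391);delta([t[0],t[1],.068],86.9)
f=grab_frame('wrist');np.savez('w13.npz',**f);crop(f,180,380,140,340,3,'pics/w13.png')"
```

```text
tcp [ 0.5596 -0.008   0.0682] yaw 86.74 mm [ 0.  -1.4  0.2] rot [ 0.003  0.002 -0.003] mm after rot [ 0.  -1.4  0.2] F [ 0.23 -0.16  0.79] clk 13.4 grip 0.0699
board xy of tcp [ 0.0004 -0.0391] j [ 0.2   0.53 -0.38  1.94  0.29  0.72 -0.41]
```

View pics/w13.png

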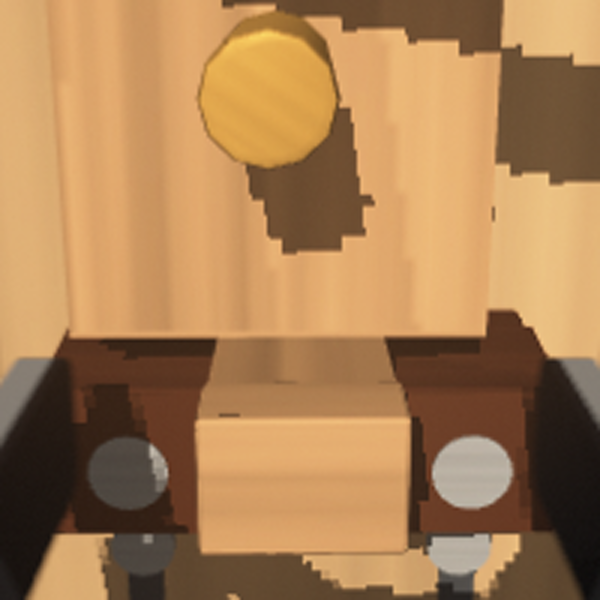

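The wedge stands in the slot. The hold row pulled up 7 N briefly, so I press again on the head with closed fingers.

Emit:
play_rows([
  [0,0,-20,0,0,0,0],
  [0,-1,-30,0,0,0,0],
  [0,0,-5,0,0,0,255],
  [0,0,0,0,0,0,255],
  [0,0,0,0,0,0,255],
])

```text
clock: 13.95
tcp_pos: [0.5578, -0.0078, 0.1235]
orientation: [2.283, 2.156, -0.002]
contact_force: [0.2, 0.1, 0.6]
grip_width: 0.0444
```

Emit:
play_rows([
  [0,0,0,0,0,0,255],
  [0,0,0,0,0,0,255],
])

```text
clock: 14.15
tcp_pos: [0.5569, -0.0079, 0.1219]
orientation: [2.284, 2.157, -0.005]
contact_force: [-0.5, 0.2, -0.1]
grip_width: 0.0118
```

```bash
python3 -c "
from h import *
t=b2w(-.0003,-.0393);delta([t[0],t[1],.096],86.9)
f=grab_frame('wrist');np.savez('w14.npz',**f);crop(f,180,380,140,340,3,'pics/w14.png')"
```

```text
tcp [ 0.5569 -0.0079  0.1219] yaw 86.73 mm [-0.   2.1 25.9] rot [-0.002  0.002 -0.003] mm after rot [-0.1  2.  25.9] F [-0.5   0.21 -0.14] clk 14.15 grip 0.0118
board xy of tcp [-0.0023 -0.0392] j [ 0.23  0.45 -0.41  1.91  0.24  0.83 -0.37]
```

View pics/w14.png

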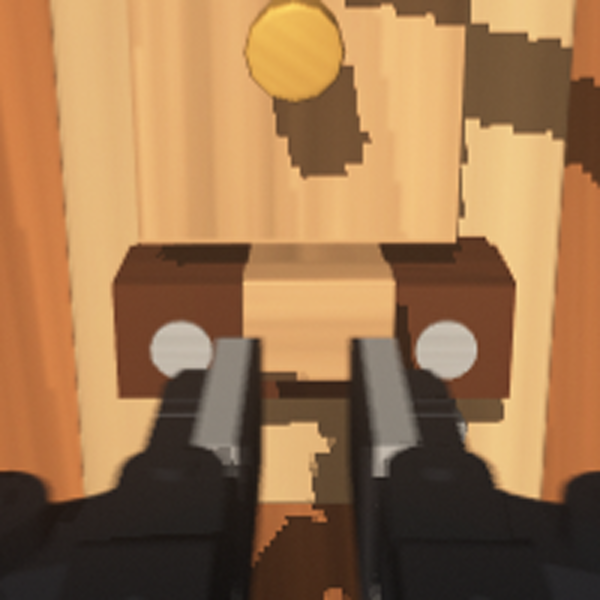

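Emit:
play_rows([
  [0,2,8,0,0,0,255],
  [0,0,8,0,0,0,255],
  [0,0,4,0,0,0,255],
  [0,0,0,0,0,0,255],
])

```text
clock: 14.6
tcp_pos: [0.5579, -0.0082, 0.0983]
orientation: [-2.282, -2.156, 0.008]
contact_force: [0.8, -0.7, -0.1]
grip_width: -0.0002
```

Emit:
play_rows([
  [0,0,2,0,0,0,255],
])

```text
clock: 14.7
tcp_pos: [0.5579, -0.0081, 0.0961]
orientation: [-2.282, -2.156, 0.008]
contact_force: [0.1, -0.3, 0.8]
grip_width: 0.0001
```

Emit:
play_rows([
  [0,0,2,0,0,0,255],
])

```text
clock: 14.8
tcp_pos: [0.5584, -0.0081, 0.0954]
orientation: [-2.283, -2.156, 0.008]
contact_force: [-6.5, -0.9, 24.7]
grip_width: -0.0001
```

24.7 N on the head at z = 0.0954, within the advised range. One mild repeat, then retreat.

Emit:
play_rows([
  [0,0,1,0,0,0,255],
])

```text
clock: 14.9
tcp_pos: [0.5584, -0.0082, 0.0954]
orientation: [-2.284, -2.156, 0.009]
contact_force: [-4.2, -0.6, 10.4]
grip_width: -0.0003
```

Emit:
play_rows([
  [0,0,1.2,0,0,0,255],
])

```text
clock: 15.0
tcp_pos: [0.5584, -0.0082, 0.0954]
orientation: [-2.284, -2.157, 0.009]
contact_force: [-4.6, 0.2, 10.8]
grip_width: -0.0003
```

```bash
python3 -c "
from h import *
t=b2w(-.0003,-.0393);delta([t[0],t[1],.096],86.9)"
```

```text
tcp [ 0.5584 -0.0082  0.0954] yaw 86.71 mm [ 0.1  0.4 -0.6] rot [-0.004  0.004 -0.003] mm after rot [ 0.1  0.4 -0.6] F [-4.55  0.21 10.78] clk 15.0 grip -0.0003
board xy of tcp [-0.0007 -0.0394] j [ 0.21  0.49 -0.4   1.93  0.27  0.78 -0.39]
```

Emit:
play_rows([
  [0,0,1.7,0,0,0,255],
  [0,0,2.1,0,0,0,255],
])

```text
clock: 15.2
tcp_pos: [0.5586, -0.0082, 0.0953]
orientation: [2.284, 2.155, -0.011]
contact_force: [-7.6, -0.3, 22.0]
grip_width: 0.0001
```

Emit:
play_rows([
  [0,0,-10,0,0,0,255],
  [0,0,-40,0,0,0,255],
  [0,0,-50,0,0,0,255],
  [-50,0,-20,0,0,0,255],
  [-50,0,0,0,0,0,255],
])

```text
clock: 15.7
tcp_pos: [0.5555, -0.0966, 0.2213]
orientation: [2.266, 2.173, -0.003]
contact_force: [0.4, -0.8, -0.2]
grip_width: -0.0
```

Emit:
play_rows([
  [-50,0,0,0,0,0,255],
  [0,0,0,0,0,0,255],
  [0,0,0,0,0,0,255],
])

```text
clock: 16.0
tcp_pos: [0.5533, -0.157, 0.2246]
orientation: [2.273, 2.156, -0.003]
contact_force: [-0.1, 0.3, -1.0]
grip_width: -0.0
```

```bash
python3 -c "
from h import *
delta([.5,0,.2],86.9)
f=grab_frame('wrist');cv2.imwrite('pics/w15.png',f['color'])
f=grab_frame('scene');crop(f,240,380,170,270,5,'pics/s15.png')
f=grab_frame('top');np.savez('t15.npz',**f);cv2.imwrite('pics/t15.png',f['color'])"
```

```text
tcp [ 0.5533 -0.157   0.2246] yaw 86.97 mm [154.1 -61.6  23.2] rot [0.005 0.007 0.001] mm after rot [153.9 -61.7  24.6] F [-0.09  0.31 -0.99] clk 16.0 grip -0.0
board xy of tcp [ 0.0022 -0.1882] j [ 0.47  0.34 -0.38  1.79  0.16  1.03 -0.02]
```

View pics/w15.png

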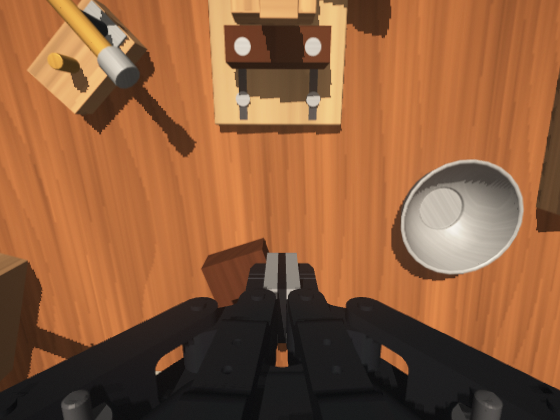

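View pics/s15.png

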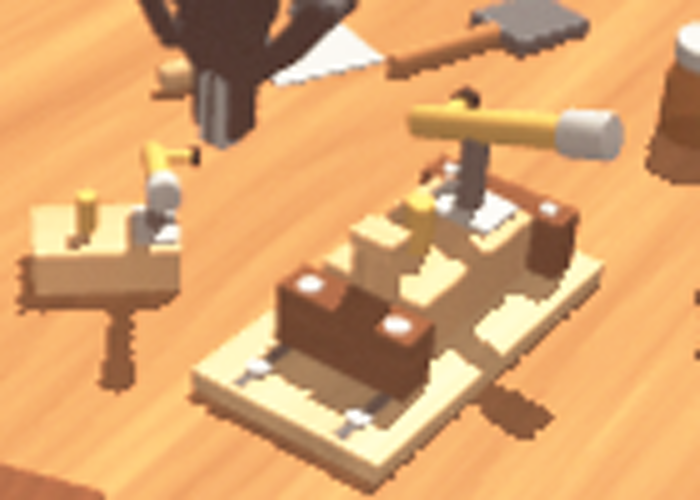

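View pics/t15.png

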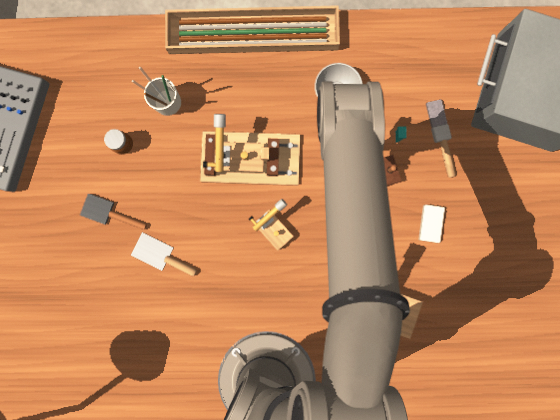

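The wedge stands in the slot and the bystanders are undisturbed. Final check: knob travel and wedge head in the top view.

```bash
python3 - <<'E'
from h import *
f=load("t15.npz"); crop(f,190,310,110,200,6,"pics/c15.png")
C=cloud(f);B=lambda p:((p[:2]-BO)@np.c_[BX,BY]*1000).round(1)
m=(abs(C[...,0]-.557)<.03)&(abs(C[...,1]+.008)<.025)&(C[...,2]>.085)&(f["depth"]>0)
print("head",m.sum(),B(C[m].mean(0)),C[m][:,2].mean()*1000)
E
```

```text
head 100 [  0.3 -39.8] 93.92578820581043
```

View pics/c15.png

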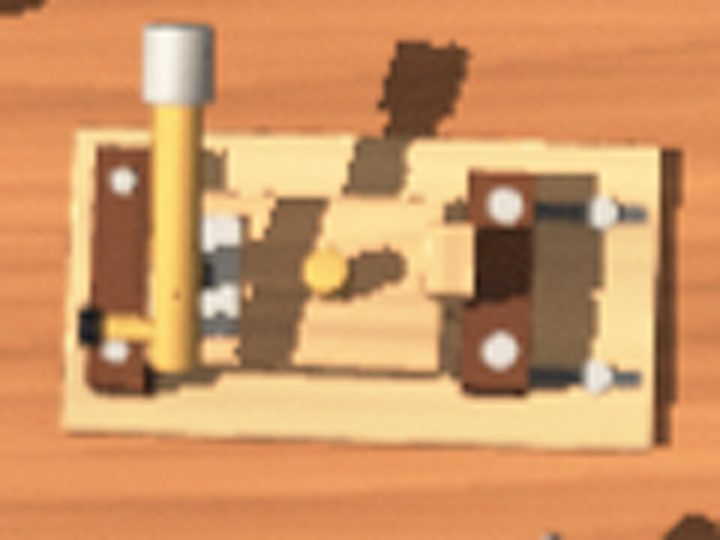

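The knob and torch moved 3–4 mm to the fence. The wedge head is at board (0.3,-39.8), with its top at z of about 94–95 mm, so the thin end is about 31 mm down. Hand in.

```bash
python3 -c "
from bench import r
r.hand_in(); print(r.get_obs()['clock'])"
```

```text
the job is handed in; nothing more can be done
the job is handed in; nothing more can be done
```

I pushed the middle burner against the fence with closed fingers on its knob until it stopped at about 10 N. I then took the wooden wedge from the rack, lowered it into the slot and pressed it in. The job is handed in; no verdict was reported.

**Wedge:** It bound about 31 mm down, as the 9.3 mm mouth predicted. I then pressed its head with up to about 25 N. After the arm withdrew, the pictures showed it upright in the slot, with its head at board (0.3, -39.8) mm.

**Burner:** Its slot-side edge lay parallel to the stop at board y of about -35 mm before the wedge went in. The knob moved 3–4 mm, as the starting gap called for. The fence contact itself was hidden by the torch, so I judged the seating from these measurements.

**Bystanders:** Everything I could see looked unmoved. In the last top view the arm hid the reamer and part of the bowl and rack, so those were not fully checked.

**Disagreements:**
- My first wrist-view reading of the slot gave 6.4 mm, because I had taken the stop's leaning face for its top edge. A closer view gave 9.3 mm.
- Holding the wedge after it first bound pulled it up briefly with about 7 N. That is why I pressed the head again.
- I could not measure the force between wedge and foot directly.

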